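# Weigh a counterweight on the spring balance

## Robot

A 6-joint arm with a two-finger parallel gripper is mounted at the origin on a cart in front of the work surface, level with it; the furniture and walls round the work are solid. World frame = base frame: x ahead of the robot, y to its left, z up, the work surface at z = 0. Lengths are in m, angles in rad, forces in N, time in s.
With the tool pointing down it reaches from about 0.25 to 0.775 m from the base axis. Payload 4 kg.
Tool frame: the origin (TCP) lies at the centre of the arm's flange, where the gripper is bolted on; the fingertips stand 199 mm ahead of it and the grasp point (between the pads) lies 180 mm ahead of it (robot.tcp_to_tips is the distance from the TCP to the fingertips, in m); z points along the fingers, y is the line along which they close (so a half turn about z gives the same grasp; the last joint's range is limited). The gripper opens to 94 mm and grips with 3 to 60 N. Pads are 16 mm wide; open, the fingers measure 119 mm over their backs; the gripper's body (75 mm by 177 mm) begins 78 mm behind the grasp point.
Start: joints at [1.086, 0.087, 1.371, -0, 1.684, -0.103], TCP at [0.205, 0.51, 0.405] pointing down, gripper open.
Joint ranges: [-3.1, 3.1], [-0.76, 2.03], [0.27, 2.55], [-1.08, 4.22], [0.17, 2.65], [-2.57, 2.57]. Speed limits (rad/s): [2.79, 2.79, 3.14, 3.14, 3.14, 3.14].

## Interface

Orientations are given as [roll, pitch, yaw] about the fixed x, y, z axes, in that order (R = Rz(yaw) Ry(pitch) Rx(roll)).
In Python, from bench import telemetry, snapshot, ticket, robot gives the robot as it stands.
- The arm moves only by the tool apply_moves, never from a script. Its argument "moves" is a list that holds one entry, the list of rows, each a list of 5 numbers: the shift along the tool's x, y, z in units of 50 mm (1.0 is 50 mm), then the turn about the tool's z in units of 10 degrees (1.0 is 10 degrees), then the closure, from 0 (fully open) to 1 (shut). A call has 1 to 10 rows; each row is the pose to reach, as a shift and turn from the pose commanded when the call began, along the tool's axes at that moment; what a row does not reach only later rows make up. A row lasts 1/8 s, in which the tool goes at most 62.5 mm and 10.7 degrees, less where a joint would pass 70% of its speed; a pose out of reach is approached as far as the arm can. A call with a gripper value outside its range is refused whole. The fingers move at their own pace and stop on an object; the grip force is fixed at half the most. Time passes only in rows, so rows that repeat a pose let the fingers close. It gives the time, the measured TCP pose, the force, the opening and the grip force at its end, in the units of the state.
- telemetry.get_obs(): the state, without advancing time (a new reading comes with each control period).
- snapshot(name): name is "scene" or "top"; returns a dict with "image" (420x560x3 uint8, red, green, blue), "fovy" (degrees; the focal length in pixels is half the picture's height over the tangent of half this angle, whatever the lens; pixels are square), "cx", "cy" (the principal point, pixels), "D" ([k1, k2, p1, p2, k3] as OpenCV has them; the pictures are not rectified), "R" (3x3) and "t" (3): a world point X has camera coordinates R X + t. Camera axes: x right, y down, z forward; pixel columns grow to the right and rows downward; lengths in m; the calibration is good to about 2 mm. A picture is of the moment at which its call begins. There is no depth.
- ticket.close_job(): hands the job in; it is judged then, once.
The state is a dict: "time": time; "joint_positions": joint angles; "qvel": joint speeds; "joint_torque": joint torques, N m; "tool_pos": TCP position; "ee_rot": TCP orientation; "wrist_force": force on the tool from outside, world axes, zero at the start; "wrist_torque": the same for the moment, N m; "width": finger opening in m; "finger_force": force on a finger pad.
Only numpy, scipy, OpenCV 4.12 (cv2) and the standard library are available. Lean on these libraries where they do the work, as an engineer would, in place of code of your own. Each camera call takes 0.05 s, during which the arm holds its last target. There are 200 camera calls.

## Task

Weigh the unmarked counterweight: hang the clevis link by its hook from the pin under the spring balance and let go of it, then hang the counterweight by its hook from the pin of the link, each hook seated in the groove between the pin's collars. Ease each load on until the balance carries all of it before you let go, so that the balance is never jerked and never pulled to the end of its scale. Leave the link and the weight hanging free and still, and do not disturb the loose things around.

Things in the scene. Friction and masses are not known exactly. Their poses are not given: they have to be found in the camera images.
- stand: Fixed grey stand with the tubular spring balance on its arm. Origin on the bench below the balance (hanging line); x points to the post (135 mm behind, base plate 150 x 170 x 16 mm round it), y along the pin, z up. Tube 37 mm thick, 425 to 545 mm up; arm at 565 mm. Hooks go on from the front along +x, the fingers leaning forward some 30 degrees so that the hand stays in front of what hangs above.
- draw_pin (a point): Centre of the pin of the small clevis under the balance, 345 mm above the bench when unloaded. Pin 10 mm thick, along the stand's y; at its middle two collars of 22 mm diameter leave a vee groove 12.4 mm wide at the bottom, 21 mm at the rim. The clevis is 44 mm wide inside; bridge 48 mm above the pin's centre; cheeks 18 mm deep (x), 5 mm thick, ending 11 mm below the pin's centre.
- draw (a joint): How far the balance is drawn out, in m: 0 at rest against its upper stop, growing downward; its scale ends at 0.075, a hard stop is at 0.080. Preloaded spring: it starts to move at 2 N of load and gives 1 mm for each further 0.2 N; hardly damped (5 N s/m), so a load that is let go too early bounces. Its works suffer if the rod moves faster than 40 mm/s.
- link: Clevis link, steel, 162 mm tall, 0.24 to 0.6 kg, standing. Origin: middle of its underside, z up. On top a flat hook 10 mm thick (y), mouth open to +x; under it a flat shank to grip: 34 mm wide (x -26 to +8 mm), 10 mm thick (y), 69 to 117 mm above the origin; grip e.g. at height 100 mm, x -12 mm. Below, a clevis 54 mm wide (y), 24 mm deep (x): bridge at 61 to 69 mm, two cheeks it stands on.
- link_hook (a point): Seat of the link's hook: where the centre of the pin comes when hung, 145 mm above the link's origin. Inner radius of the hook 6.5 mm, its top 17 mm above this point, its tip at +x reaches 5 mm below it; the mouth between the tip and the shank is open from 5 to 28 mm below this point, so the pin enters some 16 mm below the seat; the back (x -6 to -17 mm) joins the shank.
- link_pin (a point): Centre of the link's own lower pin, 13 mm above the link's origin: along the link's y, 10 mm thick, grooved collars as on the balance's pin; 44 mm between the cheeks, bridge 48 mm above it, cheeks end 13 mm below it.
- weight: Counterweight: steel cylinder, 50 mm diameter, 41 mm high, standing, bored out inside so that its mass is unknown (0.24 to 0.96 kg); on top a flat hook of the same shape as the link's, mouth to +x. Shank (x -26 to +8 mm, 10 mm thick in y) from 41 to 88 mm above the origin; grip e.g. at height 71 mm, x -12 mm. Origin: middle of its underside, z up; 133 mm tall in all.
- weight_hook (a point): Seat of the weight's hook, where the pin's centre comes when hung, 116 mm above the weight's origin; same hook as the link's.
- block: Ground steel block 50 x 62 x 34 mm; loose, not part of the job.
- nut: Hexagon nut 30 x 34 x 24 mm; loose, not part of the job.
- tbolt: Tee bolt with nut, 32 x 127 x 26 mm, lying; loose, not part of the job.

How it is judged:
On the way, in this order (a step that is already met when the one before it is completed fails the run):
1. the link hangs from the balance's pin, let go of, with the counterweight still apart from it (distance between link_hook and draw_pin below 0.007 m and contact force between link and stand above 1.5 N and contact force between link and weight below 0.05 N and contact force between the fingers and link below 0.05 N), for 0.3 s.
2. the weight hangs from the link's pin, let go of (distance between weight_hook and link_pin below 0.007 m and contact force between weight and link above 1.5 N and contact force between the fingers and weight below 0.05 N), for 0.3 s.
At the end, for the whole second after the job is handed in: The link hangs from the balance's pin and the weight from the link's pin, each carried there (over 1.5 N) with its hook seated in the groove (seat point within 7 mm of the pin's centre), both plumb within 0.15 rad, the weight at least 20 mm clear of the bench, both let go of and slower than 20 mm/s (distance between link_hook and draw_pin below 0.007 m and distance between weight_hook and link_pin below 0.007 m and height (world z) of weight above 0.02 m and angle between each of link, weight's own z axis and vertical below 0.15 rad and linear speed of each of weight, link below 0.02 m/s and contact force between weight and link above 1.5 N and contact force between link and stand above 1.5 N); the robot touches nothing.
It fails at once if the balance is jerked: its draw rod moves faster than 40 mm/s either way (velocity of joint draw above 0.04 m/s or velocity of joint draw below -0.04 m/s).
It fails at once if the balance is pulled to the end of its scale (value of joint draw above 0.075 m).
It fails at once if a loose bystander is shoved by more than 20 mm (distance of any of block, nut, tbolt from where it was at the start of the episode above 0.02 m).
It also fails if it takes over 72 s, if anything falls off the work surface, if the arm or the gripper's body presses on something with over 40 N, if the wrist force passes 120 N, or if a joint passes its speed limit or range.

## Working session

There is one attempt and no reset: what is moved stays moved. The work goes in short steps, Python scripts to look and compute and a tool call to move; the robot and the scene stay as the last step left them, time stands still between calls to the robot, and variables do not carry over. Pictures are saved under pics/ and viewed, at most 10 in all, crops included, and the job is handed in when it is done.

Besides the shell and the picture viewer there is one more tool, called after ">>>" as a command line: name --argument value ..., lists and objects as JSON in quotes. apply_moves: Moves the arm, as the interface text tells. Its arguments: {"type":"object","properties":{"moves":{"type":"array","items":{"type":"array","items":{"type":"array","items":{"type":"number"}}}}},"required":["moves"]}

```bash
ls; mkdir -p pics; python3 - <<'E'
from bench import telemetry, snapshot
import cv2,numpy as np,pickle
o=telemetry.get_obs();print({k:np.round(v,3).tolist() for k,v in o.items()})
for n in("scene","top"):
    s=snapshot(n);cv2.imwrite(f"pics/{n}0.png",s["image"][:,:,::-1]);pickle.dump(s,open(f"{n}0.pkl","wb"))
    print(n,s["fovy"],s["cx"],s["cy"],s["D"],np.round(s["R"],3).tolist(),np.round(s["t"],3), -s["R"].T@s["t"])
E
```

```text
pics
{'time': 0.0, 'joint_positions': [1.086, 0.088, 1.372, 0.0, 1.684, -0.103], 'qvel': [-0.0, 0.001, 0.001, 0.001, -0.001, 0.001], 'joint_torque': [-0.0, -34.019, -30.242, 0.072, 0.033, -0.0], 'tool_pos': [0.205, 0.51, 0.404], 'ee_rot': [-3.14, -0.0, 2.76], 'wrist_force': [0.26, -0.365, -0.387], 'wrist_torque': [0.028, 0.02, 0.048], 'finger_force': 0.0, 'width': 0.094}
scene 48.447501650612864 286.8980503603154 210.66767837186066 [-0.0946242  0.         0.         0.         0.       ] [[-0.829, -0.559, 0.02], [-0.391, 0.554, -0.735], [0.4, -0.617, -0.678]] [0.458 0.374 1.092] [0.08913206 0.72230873 1.00597701]
top 56.75087653884921 275.88562961272714 205.48661799576385 [0.02714355 0.         0.         0.         0.        ] [[-0.0, -1.0, -0.017], [-0.997, 0.001, -0.075], [0.075, 0.017, -0.997]] [0.    0.555 1.125] [ 0.46905885 -0.01975816  1.16343818]
```

View pics/scene0.png

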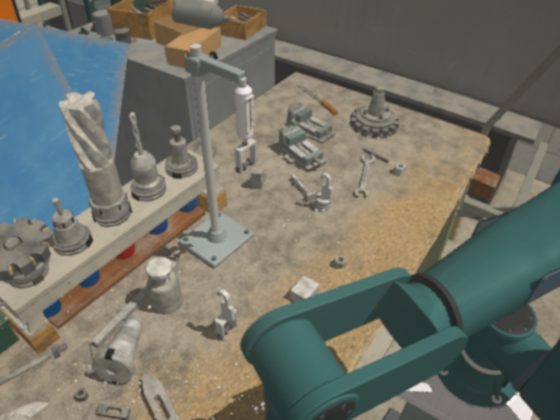

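View pics/top0.png

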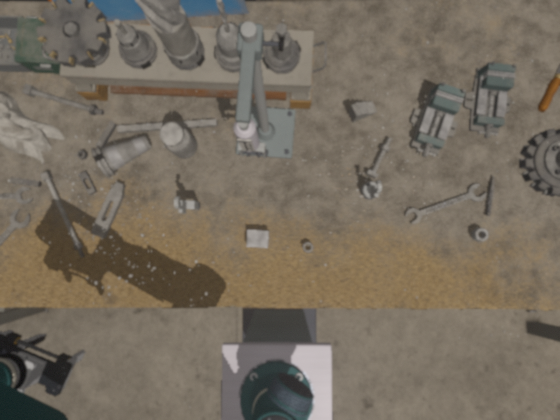

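The scene picture shows the stand (base ≈(215,238)), link ≈(225,315), weight ≈(322,195). In the top view they are at the stand plate (265,133), link (185,203) and weight (372,188). I'll zoom in next.

```bash
python3 - <<'E'
import pickle,cv2,numpy as np
S=pickle.load(open("scene0.pkl","rb"))["image"];T=pickle.load(open("top0.pkl","rb"))["image"]
def c(I,x,y,w=66,h=75,k=4):
    return cv2.resize(I[y:y+h,x:x+w],None,fx=k,fy=k,interpolation=cv2.INTER_CUBIC)
a=np.hstack([c(T,152,165),c(T,342,130),c(T,230,90)])
b=np.hstack([c(S,195,280),c(S,280,155),c(S,220,110)])
print(a.shape);cv2.imwrite("pics/c1.png",np.vstack([a,b])[:,:,::-1])
E
```

```text
(300, 792, 3)
```

View pics/c1.png

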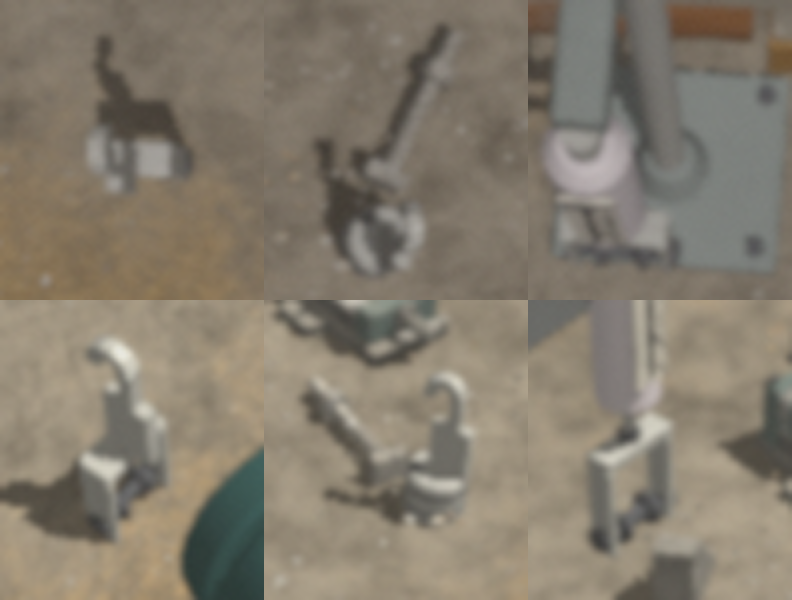

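Both the link's and the weight's mouths face roughly world +x. The stand's x axis also points along world +x, with the hanging line near (0.63, 0.04). Next I square up the tool (yaw π) over the centre line.

>>> apply_moves --moves '[[[-7.5,-8,-2,-2.2,0],[-7.5,-8,-2,-2.2,0],[-7.5,-8,-2,-2.2,0],[-7.5,-8,-2,-2.2,0],[-7.5,-8,-2,-2.2,0],[-7.5,-8,-2,-2.2,0],[-7.5,-8,-2,-2.2,0],[-7.5,-8,-2,-2.2,0],[-7.5,-8,-2,-2.2,0],[-7.5,-8,-2,-2.2,0]]]'

```text
time: 1.35
tool_pos: [0.4048, -0.004, 0.5044]
ee_rot: [-3.141, -0.001, 3.136]
wrist_force: [-0.7, 1.1, -0.3]
width: 0.0937
finger_force: 0.0
```

>>> apply_moves --moves '[[[0,0,-12,0,0],[0,0,-12,0,0],[0,0,-12,0,0],[0,0,-12,0,0],[0,0,-12,0,0],[0,0,-12,0,0],[0,0,-12,0,0],[0,0,-12,0,0],[0,0,-12,0,0],[0,0,-12,0,0]]]'

```text
time: 2.6
tool_pos: [0.3717, 0.0047, 0.863]
ee_rot: [-3.131, 0.072, -3.139]
wrist_force: [-0.3, 0.4, -0.6]
width: 0.094
finger_force: 0.0
```

```bash
cat > h.py <<'E'
from bench import telemetry, snapshot
import numpy as np,cv2
def st():
    o=telemetry.get_obs()
    for k in('time','joint_positions','tool_pos','ee_rot','wrist_force','width','finger_force'):print(k,np.round(o[k],4).tolist())
E
python3 -c "from h import *;st()"
```

```text
time 2.6
joint_positions [-0.1399, 0.1407, 0.2738, -0.001, 2.6544, -1.714]
tool_pos [0.3717, 0.0047, 0.863]
ee_rot [-3.1308, 0.0719, -3.1388]
wrist_force [-0.26, 0.4122, -0.6172]
width 0.094
finger_force 0.0
```

>>> apply_moves --moves '[[[6,0,-2,0,0],[6,0,-2,0,0],[6,0,-2,0,0],[6,0,-2,0,0],[6,0,-2,0,0]]]'

```text
time: 3.22
tool_pos: [0.1223, 0.0196, 0.8458]
ee_rot: [-3.102, 0.119, -3.139]
wrist_force: [-0.1, -0.3, 0.1]
width: 0.0939
finger_force: 0.0
```

```bash
python3 -c "from h import *;st()"
```

```text
time 3.225
joint_positions [-0.3147, -0.4117, 0.773, -0.0009, 2.6545, -1.8866]
tool_pos [0.1223, 0.0196, 0.8458]
ee_rot [-3.102, 0.1194, -3.139]
wrist_force [-0.0957, -0.3208, 0.0852]
width 0.0939
finger_force 0.0
```

```bash
cat >> h.py <<'E'
Q=np.array([[1.086,.088,1.372,0,1.684],[-.1399,.1407,.2738,0,2.6544],[-.3147,-.4117,.773,0,2.6545]])
P=np.array([[.205,.510,.404],[.3717,.0047,.863],[.1223,.0196,.8458]])
def fk(p,q):
    a,b,c,h,x0,d=p;A=q[1];B=A+q[2];C=B+q[4]
    r=x0+a*np.sin(A)+b*np.sin(B)+c*np.sin(C);z=h+a*np.cos(A)+b*np.cos(B)+c*np.cos(C)
    return np.array([r*np.cos(q[0])-d*np.sin(q[0]),r*np.sin(q[0])+d*np.cos(q[0]),z])
from scipy.optimize import least_squares
def fit():
    return least_squares(lambda p:np.concatenate([fk(p,q)-x for q,x in zip(Q,P)]),[.4,.4,.1,.3,0,.05])
E
python3 -c "
from h import *
s=fit();print(s.x,s.fun)
for L in(.52,.6):
  for q2 in(-.6,-.5,-.4,-.3): print(L,q2,fk(s.x,[0,q2,.487-L-q2,0,2.6545]))"
```

```text
[ 0.58883668  0.5727925   1.70452241  1.4585831  -0.07008979  0.05642503] [-8.12765827e-05  1.21408223e-04 -4.26597317e-05 -4.51475674e-04
  2.55931918e-06  2.86724925e-03  3.38252637e-04 -1.81692130e-04
 -2.82458833e-03]
0.52 -0.6 [0.42560967 0.05642503 1.03791286]
0.52 -0.5 [0.47578853 0.05642503 1.06867778]
0.52 -0.4 [0.52878807 0.05642503 1.09427947]
0.52 -0.3 [0.58407873 0.05642503 1.11446214]
0.6 -0.6 [0.49541621 0.05642503 1.1069965 ]
0.6 -0.5 [0.54559507 0.05642503 1.13776142]
0.6 -0.4 [0.5985946  0.05642503 1.16336312]
0.6 -0.3 [0.65388527 0.05642503 1.18354579]
```

>>> apply_moves --moves '[[[-1,1.5,-4,0,0],[-1,1.5,-4,0,0],[-1,1.5,-4,0,0],[-1,1.5,-4,0,0],[-1,1.5,-4,0,0]]]'

```text
time: 3.85
tool_pos: [0.1603, 0.0934, 0.8827]
ee_rot: [-3.109, 0.171, -3.135]
wrist_force: [-0.4, 0.0, 0.3]
width: 0.0939
finger_force: 0.0
```

```bash
python3 -c "from h import *;st()"
```

```text
time 3.85
joint_positions [0.2838, -0.2218, 0.5476, -0.1671, 2.6542, -1.4448]
tool_pos [0.1603, 0.0934, 0.8827]
ee_rot [-3.109, 0.171, -3.1351]
wrist_force [-0.3884, 0.0439, 0.3368]
width 0.0939
finger_force 0.0
```

>>> apply_moves --moves '[[[1,0.5,-12,0,0],[1,0.5,-12,0,0],[1,0.5,-12,0,0],[1,0.5,-12,0,0],[1,0.5,-12,0,0]]]'

```text
time: 4.47
tool_pos: [0.1148, 0.1106, 0.8925]
ee_rot: [-3.122, 0.228, -3.135]
wrist_force: [0.5, -0.5, 0.2]
width: 0.0941
finger_force: 0.0
```

```bash
python3 -c "from h import *;st()"
```

```text
time 4.475
joint_positions [0.533, -0.2457, 0.5285, -0.2814, 2.6542, -1.3043]
tool_pos [0.1148, 0.1106, 0.8925]
ee_rot [-3.1224, 0.2277, -3.1352]
wrist_force [0.4929, -0.4747, 0.2338]
width 0.0941
finger_force 0.0
```

>>> apply_moves --moves '[[[-1,-1,-12,0,0],[-1,-1,-12,0,0],[-1,-1,-12,0,0],[-1,-1,-12,0,0]]]'

```text
time: 4.97
tool_pos: [0.1021, 0.0979, 0.9079]
ee_rot: [-3.13, 0.283, -3.134]
wrist_force: [-0.5, 0.3, 0.3]
width: 0.0939
finger_force: 0.0
```

```bash
python3 -c "from h import *;st()"
```

```text
time 4.975
joint_positions [0.5185, -0.2429, 0.4669, -0.3177, 2.6541, -1.359]
tool_pos [0.1021, 0.0979, 0.9079]
ee_rot [-3.1301, 0.2826, -3.1339]
wrist_force [-0.4958, 0.3062, 0.3175]
width 0.0939
finger_force 0.0
```

>>> apply_moves --moves '[[[-2,-1,-12,0,0],[-2,-1,-12,0,0],[-2,-1,-12,0,0]]]'

```text
time: 5.35
tool_pos: [0.0917, 0.09, 0.9241]
ee_rot: [-3.136, 0.339, -3.133]
wrist_force: [-0.1, -0.6, -0.1]
width: 0.0938
finger_force: 0.0
```

>>> apply_moves --moves '[[[-2,0,-12,0,0],[-2,0,-12,0,0],[-2,0,-12,0,0]]]'

```text
time: 5.72
tool_pos: [0.0697, 0.0942, 0.9385]
ee_rot: [3.141, 0.398, -3.132]
wrist_force: [-1.3, -0.6, 0.7]
width: 0.0937
finger_force: 0.0
```

>>> apply_moves --moves '[[[-2,0,-12,0,0],[-2,0,-12,0,0],[-2,0,-12,0,0]]]'

```text
time: 6.1
tool_pos: [0.0354, 0.0829, 0.9457]
ee_rot: [3.131, 0.444, -3.132]
wrist_force: [0.3, 0.7, 0.3]
width: 0.0944
finger_force: 0.0
```

```bash
python3 -c "from h import *;st()"
```

```text
time 6.1
joint_positions [1.205, -0.1832, 0.276, -1.0076, 2.6543, -1.3657]
tool_pos [0.0354, 0.0829, 0.9457]
ee_rot [3.1312, 0.4441, -3.1322]
wrist_force [0.2523, 0.739, 0.2631]
width 0.0944
finger_force 0.0
```

>>> apply_moves --moves '[[[-5,-1,-12,0,0],[-5,-1,-12,0,0],[-5,-1,-12,0,0]]]'

```text
time: 6.48
tool_pos: [0.0254, 0.052, 0.9487]
ee_rot: [3.126, 0.463, -3.134]
wrist_force: [0.6, -0.2, 0.7]
width: 0.0938
finger_force: 0.0
```

```bash
python3 -c "from h import *;st()"
```

```text
time 6.475
joint_positions [1.2197, -0.2184, 0.2753, -1.0785, 2.654, -1.4279]
tool_pos [0.0254, 0.052, 0.9487]
ee_rot [3.1264, 0.463, -3.1345]
wrist_force [0.5723, -0.1592, 0.719]
width 0.0938
finger_force 0.0
```

>>> apply_moves --moves '[[[-3,0,0,0,0],[-3,0,0,0,0],[-3,0,0,0,0],[-3,0,0,0,0]]]'

```text
time: 6.98
tool_pos: [0.0629, 0.0619, 0.9486]
ee_rot: [3.111, 0.453, 3.141]
wrist_force: [0.0, 0.3, -1.0]
width: 0.0939
finger_force: 0.0
```

>>> apply_moves --moves '[[[-3,0,-12,0,0],[-3,0,-12,0,0],[-3,0,-12,0,0]]]'

```text
time: 7.35
tool_pos: [0.026, 0.043, 0.9503]
ee_rot: [3.103, 0.477, 3.13]
wrist_force: [0.2, 0.5, 0.1]
width: 0.0939
finger_force: 0.0
```

```bash
python3 -c "from h import *;st()"
```

```text
time 7.35
joint_positions [0.6543, -0.2643, 0.2746, -0.5709, 2.6542, -1.4843]
tool_pos [0.026, 0.043, 0.9503]
ee_rot [3.103, 0.4773, 3.1304]
wrist_force [0.2335, 0.5019, 0.1357]
width 0.0939
finger_force 0.0
```

```bash
cat >> h.py <<'E'
def grab(n):
    import pickle
    s=snapshot(n);pickle.dump(s,open(n+".pkl","wb"));return s
def KD(s):
    f=s["image"].shape[0]/2/np.tan(np.radians(s["fovy"])/2)
    return np.array([[f,0,s["cx"]],[0,f,s["cy"]],[0,0,1]]),np.array(s["D"],float)
def ray(s,uv):
    K,D=KD(s);n=cv2.undistortPoints(np.array([[uv]],float),K,D)[0,0]
    R=np.array(s["R"]);return -R.T@s["t"],R.T@[n[0],n[1],1]
def onz(s,uv,z):
    c,d=ray(s,uv);return c+d*(z-c[2])/d[2]
def tri(s1,a,s2,b):
    A=[];y=[]
    for s,p in((s1,a),(s2,b)):
        c,d=ray(s,p);d=d/np.linalg.norm(d);M=np.eye(3)-np.outer(d,d);A.append(M);y.append(M@c)
    return np.linalg.lstsq(np.vstack(A),np.hstack(y),rcond=None)[0]
def proj(s,X):
    K,D=KD(s);return cv2.projectPoints(np.array([X],float),cv2.Rodrigues(np.array(s["R"]))[0],np.array(s["t"],float),K,D)[0][0,0]
def crop(I,x,y,w,h,k):
    return cv2.resize(I[y:y+h,x:x+w],None,fx=k,fy=k,interpolation=cv2.INTER_CUBIC)
E
python3 - <<'E'
from h import *
T=grab("top");S=grab("scene");t=T["image"];s=S["image"]
a=np.hstack([crop(t,158,170,50,37,8),crop(t,345,165,50,37,8)])
b=np.hstack([crop(s,200,284,50,37+1,8)[:300],crop(s,300,168,50,37,8)[:300]])
b=np.hstack([crop(s,205,285,50,60,5),crop(s,297,168,50,50,6)[:300],crop(s,230,135,40,60,5)])
a=cv2.resize(a,(750,280));b=cv2.resize(b,(750,300))
cv2.imwrite("pics/c2.png",np.vstack([a,b])[:,:,::-1])
E
```

```text
Traceback (most recent call last):
ValueError: all the input array dimensions except for the concatenation axis must match exactly, but along dimension 0, the array at index 0 has size 300 and the array at index 1 has size 296
```

```bash
python3 - <<'E'
from h import *
import pickle
T=pickle.load(open("top.pkl","rb"));S=pickle.load(open("scene.pkl","rb"));t=T["image"];s=S["image"]
# all crops 50 wide x 37 tall, 8x -> 400x296
a=np.hstack([crop(t,158,180,50,37,8),crop(t,347,168,50,37,8)])
b=np.hstack([crop(s,205,288,50,56,5),crop(s,297,168,60,56,5),crop(s,225,132,50,56,5)])
b=np.pad(b,((0,0),(0,0),(0,0)))
cv2.imwrite("pics/c2.png",np.vstack([a,b])[:,:,::-1])
print(a.shape,b.shape)
E
```

```text
(296, 800, 3) (280, 800, 3)
```

View pics/c2.png

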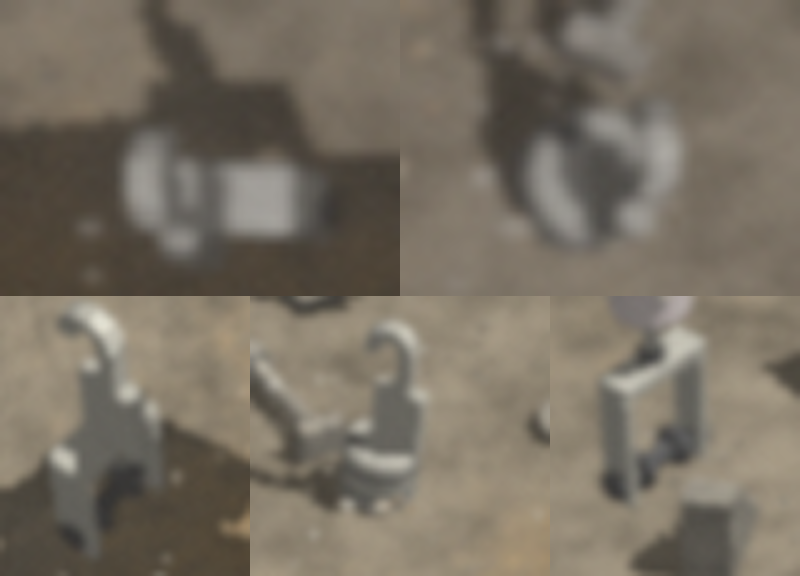

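```bash
python3 - <<'E'
from h import *
import pickle
T=pickle.load(open("top.pkl","rb"));S=pickle.load(open("scene.pkl","rb"))
p=lambda *a:print(*[np.round(x,4) if not isinstance(x,str) else x for x in a])
o=lambda u,x0,k:x0+(u+.5)/k-.5
t1=lambda u,v:(o(u,158,8),o(v,180,8)); t2=lambda u,v:(o(u-400,347,8),o(v,168,8))
s1=lambda u,v:(o(u,205,5),o(v-296,288,5)); s2=lambda u,v:(o(u-250,297,5),o(v-296,168,5)); s3=lambda u,v:(o(u-550,225,5),o(v-296,132,5))
p("link hooktop top",onz(T,t1(145,180),.160),"scene",onz(S,s1(92,314),.160),"tri",tri(T,t1(145,180),S,s1(92,314)))
p("bridge -y end top",onz(T,t1(298,200),.069))
a=onz(S,s1(63,458),.069);b=onz(S,s1(152,408),.069);p("bridge scene ends",a,b,(a+b)/2)
p("weight hooktop top",onz(T,t2(660,150),.131),"scene",onz(S,s2(396,326),.131),"tri",tri(T,t2(660,150),S,s2(396,326)))
p("cyl top",onz(T,t2(594,176),.041),"scene",onz(S,s2(382,462),.041))
p("pin scene",onz(S,s3(652,463),.345),"top",onz(T,(252,152),.345),"bridge",onz(S,s3(655,358),.396))
a=onz(S,s3(615,380),.396);b=onz(S,s3(695,338),.396);p("dir",a-b)
# plate & post base in top
p("plate corners",*[onz(T,(230+(u-528)/4,90+v/4),.016)[:2] for u,v in((787,75),(772,270),(755,245),(768,95),(683,160))])
E
```

```text
link hooktop top [0.5535 0.2577 0.16  ] scene [0.556 0.258 0.16 ] tri [0.5544 0.2581 0.1609]
bridge -y end top [0.5539 0.2285 0.069 ]
bridge scene ends [0.563  0.2819 0.069 ] [0.5464 0.2352 0.069 ] [0.5547 0.2586 0.069 ]
weight hooktop top [ 0.597  -0.2761  0.131 ] scene [ 0.6013 -0.2788  0.131 ] tri [ 0.5976 -0.2744  0.1354]
cyl top [ 0.5988 -0.2746  0.041 ] scene [ 0.5912 -0.2579  0.041 ]
pin scene [0.6466 0.0476 0.345 ] top [0.6449 0.0453 0.345 ] bridge [0.651  0.0364 0.396 ]
dir [0.0091 0.0476 0.    ]
plate corners [ 0.8467 -0.0569] [ 0.6985 -0.0452] [ 0.7174 -0.0326] [ 0.8315 -0.0425] [0.7822 0.0213]
```

```bash
python3 - <<'E'
from h import *
from scipy.spatial.transform import Rotation as Ro
R=Ro.from_euler('xyz',telemetry.get_obs()['ee_rot']).as_matrix();print(R.round(3))
for d in(-6,-4,-2,2,4,6):
    r=R@Ro.from_euler('z',d,degrees=True).as_matrix()
    print(d,'y',r[:,1].round(3),'x',r[:,0].round(3),'yaw',np.degrees(np.arctan2(-r[0,1],r[1,1])).round(1))
E
```

```text
[[-0.888 -0.024  0.46 ]
 [-0.005  0.999  0.043]
 [-0.46   0.035 -0.887]]
-6 y [-0.117  0.993 -0.013] x [-0.88  -0.11  -0.461] yaw 6.7
-4 y [-0.086  0.996  0.003] x [-0.884 -0.075 -0.462] yaw 4.9
-2 y [-0.055  0.998  0.019] x [-0.886 -0.04  -0.461] yaw 3.2
2 y [0.007 0.999 0.051] x [-0.888  0.029 -0.459] yaw -0.4
4 y [0.038 0.997 0.067] x [-0.887  0.064 -0.457] yaw -2.2
6 y [0.069 0.994 0.083] x [-0.885  0.099 -0.454] yaw -3.9
```

>>> apply_moves --moves '[[[-2,-2,1,0,0],[-2,-2,1,0,0],[-2,-2,1,0,0],[-2,-2,1,0,0]]]'

```text
time: 7.95
tool_pos: [0.0132, 0.0066, 0.94]
ee_rot: [3.112, 0.515, 3.129]
wrist_force: [-0.3, 0.2, -0.5]
width: 0.0939
finger_force: 0.0
```

>>> apply_moves --moves '[[[-3,-1,-12,0,0],[-3,-1,-12,0,0],[-3,-1,-12,0,0]]]'

```text
time: 8.32
tool_pos: [-0.0246, -0.0073, 0.951]
ee_rot: [3.113, 0.542, 3.137]
wrist_force: [0.2, -0.4, 0.0]
width: 0.0939
finger_force: 0.0
```

```bash
python3 -c "from h import *;st()"
```

```text
time 8.325
joint_positions [0.6893, -0.3453, 0.2754, -0.7156, 2.6536, -1.6122]
tool_pos [-0.0246, -0.0073, 0.951]
ee_rot [3.113, 0.5419, 3.1373]
wrist_force [0.1829, -0.3581, 0.016]
width 0.0939
finger_force 0.0
```

```bash
cat >> h.py <<'E'
from scipy.spatial.transform import Rotation as Ro
def to(g,back=0,pose=None):
    "units of shift bringing grasp point to g, minus back along tool z"
    o=telemetry.get_obs();R=Ro.from_euler('xyz',o['ee_rot']).as_matrix()
    d=R.T@(np.array(g)-.18*R[:,2]-back*R[:,2]-o['tool_pos']);return (d/.05).round(2)
def gp():
    o=telemetry.get_obs();R=Ro.from_euler('xyz',o['ee_rot']).as_matrix();return (o['tool_pos']+.18*R[:,2]).round(4),R.round(3)
E
python3 -c "
from h import *
print(to([.54,.257,.1],.1),gp())"
```

```text
[-0.88  4.75 14.94] (array([ 0.0682, -0.0026,  0.7969]), array([[-0.857, -0.01 ,  0.516],
       [ 0.004,  1.   ,  0.026],
       [-0.516,  0.025, -0.856]]))
```

>>> apply_moves --moves '[[[-0.9,4.75,14.9,0,0],[-0.9,4.75,14.9,0,0],[-0.9,4.75,14.9,0,0],[-0.9,4.75,14.9,0,0],[-0.9,4.75,14.9,0,0],[-0.9,4.75,14.9,0,0],[-0.9,4.75,14.9,0,0],[-0.9,4.75,14.9,0,0],[-0.9,4.75,14.9,0,0],[-0.9,4.75,14.9,0,0]]]'

```text
time: 9.57
tool_pos: [0.2605, 0.1715, 0.5321]
ee_rot: [3.112, 0.541, 3.134]
wrist_force: [0.7, 0.9, 0.9]
width: 0.0943
finger_force: 0.0
```

```bash
python3 -c "
from h import *
st();print(to([.54,.257,.1],.1),gp())"
```

```text
time 9.575
joint_positions [0.512, -0.5906, 1.6919, -0.2316, 1.5469, -1.1127]
tool_pos [0.2605, 0.1715, 0.5321]
ee_rot [3.1118, 0.5407, 3.1343]
wrist_force [0.7396, 0.8634, 0.8982]
width 0.0943
finger_force 0.0
[-0.33  1.44  4.73] (array([0.3532, 0.1762, 0.3778]), array([[-0.857, -0.008,  0.515],
       [ 0.006,  1.   ,  0.026],
       [-0.515,  0.026, -0.857]]))
```

>>> apply_moves --moves '[[[-0.33,1.44,4.73,-0.2,0],[-0.33,1.44,4.73,-0.2,0],[-0.33,1.44,4.73,-0.2,0],[-0.33,1.44,4.73,-0.2,0],[-0.33,1.44,4.73,-0.2,0],[-0.33,1.44,4.73,-0.2,0]]]'

```text
time: 10.32
tool_pos: [0.3945, 0.2498, 0.3428]
ee_rot: [3.133, 0.542, -3.106]
wrist_force: [-0.4, 0.4, 1.2]
width: 0.0939
finger_force: 0.0
```

```bash
python3 - <<'E'
from h import *
st();print(to([.54,.257,.1],0),gp())
T=grab("top");S=grab("scene")
a=np.hstack([crop(T["image"],140,160,80,60,5),crop(S["image"],185,275,80,60,5)])
for s,X in((T,[.540,.257,.1]),(S,[.54,.257,.1])):print(proj(s,X))
cv2.imwrite("pics/c3.png",a[:,:,::-1])
E
```

```text
time 10.325
joint_positions [0.5184, -0.2232, 1.8286, -0.2694, 1.0581, -1.0152]
tool_pos [0.3945, 0.2498, 0.3428]
ee_rot [3.133, 0.5423, -3.1059]
wrist_force [-0.4158, 0.4438, 1.1506]
width 0.0939
finger_force 0.0
[ 0.01 -0.01  2.06] (array([0.4873, 0.2546, 0.1887]), array([[-0.856, -0.04 ,  0.515],
       [-0.031,  0.999,  0.027],
       [-0.516,  0.007, -0.856]]))
[181.85358304 208.76155913]
[230.55212261 309.86205647]
```

View pics/c3.png

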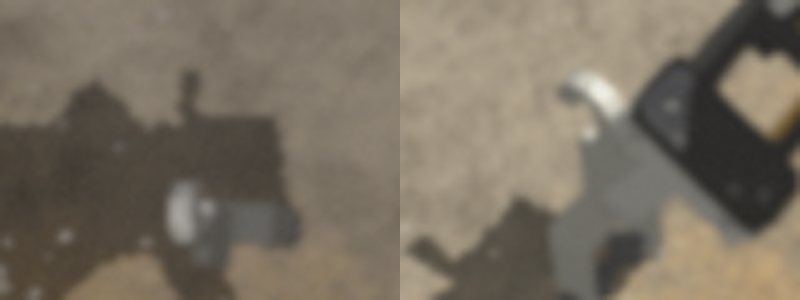

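The hook and shank sit where expected (top ≈(181,203), scene ≈(230,310)), with the gripper lined up behind them. Now I advance and close.

>>> apply_moves --moves '[[[0,0,0.8,0,0],[0,0,1.5,0,0],[0,0,2.05,0,0],[0,0,2.05,0,0],[0,0,2.05,0,0.5],[0,0,2.05,0,1],[0,0,2.05,0,1],[0,0,2.05,0,1],[0,0,2.05,0,1],[0,0,2.05,0,1]]]'

```text
time: 11.68
tool_pos: [0.4465, 0.2543, 0.2549]
ee_rot: [3.133, 0.542, -3.102]
wrist_force: [-0.2, -1.0, 0.4]
width: 0.0376
finger_force: 0.0
```

```bash
python3 - <<'E'
from h import *
st();print(gp())
E
```

```text
time 11.675
joint_positions [0.4686, -0.0445, 1.8552, -0.28, 0.846, -1.0099]
tool_pos [0.4465, 0.2543, 0.2549]
ee_rot [3.1331, 0.5424, -3.1018]
wrist_force [-0.1899, -0.9791, 0.4286]
width 0.0376
finger_force 0.0
(array([0.5393, 0.2596, 0.1007]), array([[-0.856, -0.044,  0.515],
       [-0.034,  0.999,  0.029],
       [-0.516,  0.007, -0.856]]))
```

>>> apply_moves --moves '[[[0,0,0,0,1],[0,0,0,0,1],[0,0,0,0,1],[0,0,0,0,1],[0,0,0,0,1]]]'

```text
time: 12.3
tool_pos: [0.4465, 0.2543, 0.2549]
ee_rot: [3.133, 0.542, -3.102]
wrist_force: [-0.5, 0.1, 0.1]
width: 0.01
finger_force: 30.0
```

```bash
python3 - <<'E'
from h import *
st()
T=grab("top");S=grab("scene")
a=np.hstack([crop(T["image"],140,160,80,60,5),crop(S["image"],185,275,80,60,5)])
cv2.imwrite("pics/c4.png",a[:,:,::-1])
E
```

```text
time 12.3
joint_positions [0.4686, -0.0446, 1.8552, -0.2801, 0.8461, -1.01]
tool_pos [0.4465, 0.2543, 0.2549]
ee_rot [3.1333, 0.5424, -3.1017]
wrist_force [-0.4756, 0.0768, 0.078]
width 0.01
finger_force 29.9804
```

View pics/c4.png

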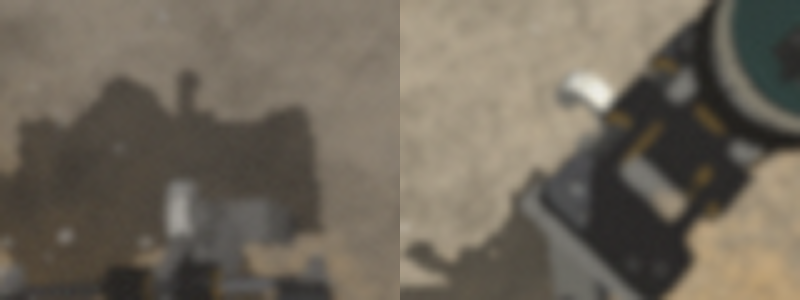

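```bash
python3 -c "
from h import *
print(to([.5393,.2596,.1307]),to([.575,.0484,.3167]))"
```

```text
[-0.31  0.01 -0.51] [-2.7  -4.22 -3.45]
```

>>> apply_moves --moves '[[[-0.15,0,-0.25,0,1],[-0.4,-0.2,-0.6,0,1],[-0.9,-1.1,-1.2,0.2,1],[-1.4,-2,-1.9,0.5,1],[-2,-3,-2.6,0.5,1],[-2.5,-3.8,-3.2,0.5,1],[-2.7,-4.2,-3.45,0.5,1],[-2.7,-4.2,-3.45,0.5,1],[-2.7,-4.2,-3.45,0.5,1],[-2.7,-4.2,-3.45,0.5,1]]]'

```text
time: 13.65
tool_pos: [0.4821, 0.045, 0.4691]
ee_rot: [3.08, 0.536, 3.081]
wrist_force: [0.1, 0.0, -3.2]
width: 0.01
finger_force: 30.0
```

```bash
python3 - <<'E'
from h import *
st();print(gp());
T=grab("top");S=grab("scene")
a=np.hstack([crop(T["image"],210,120,80,80,5),crop(S["image"],220,125,80,80,5)])
for s in(T,S):print(proj(s,[.646,.046,.345]),proj(s,[.591,.046,.361]))
cv2.imwrite("pics/c5.png",a[:,:,::-1])
E
```

```text
time 13.65
joint_positions [-0.04, -0.2411, 1.5926, 0.0535, 1.2533, -1.5699]
tool_pos [0.4821, 0.045, 0.4691]
ee_rot [3.0804, 0.5362, 3.0812]
wrist_force [0.1358, 0.0004, -3.2281]
width 0.01
finger_force 29.9926
(array([0.5744, 0.0505, 0.3147]), array([[-0.858,  0.029,  0.513],
       [ 0.052,  0.998,  0.03 ],
       [-0.511,  0.053, -0.858]]))
[251.65566154 151.47639233] [250.93640608 175.90876314]
[245.62601798 164.74359183] [264.59821911 167.60269139]
```

View pics/c5.png

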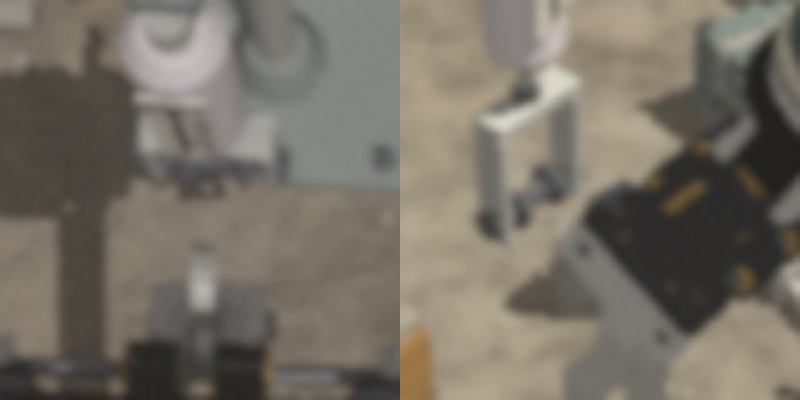

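```bash
python3 -c "
from h import *
print(to([.5744+.028,.0493,.3172]),to([.5744+.051,.0493,.3172]))"
```

```text
[-0.5  -0.    0.25] [-0.89  0.01  0.49]
```

>>> apply_moves --moves '[[[-0.15,0,0,0,1],[-0.3,0,0.12,0,1],[-0.5,0,0.25,0,1],[-0.6,0,0.32,0,1],[-0.7,0,0.38,0,1],[-0.8,0,0.44,0,1],[-0.89,0,0.49,0,1],[-0.89,0,0.49,0,1]]]'

```text
time: 14.75
tool_pos: [0.5333, 0.0424, 0.4726]
ee_rot: [3.081, 0.539, 3.08]
wrist_force: [0.1, 0.1, -4.1]
width: 0.0098
finger_force: 30.0
```

```bash
python3 - <<'E'
from h import *
st();print(gp());
T=grab("top");S=grab("scene")
a=np.hstack([crop(T["image"],225,130,50,50,8),crop(S["image"],225,135,50,50,8)])
for s in(T,S):print(proj(s,[.646,.046,.345]))
cv2.imwrite("pics/c6.png",a[:,:,::-1])
E
```

```text
time 14.75
joint_positions [-0.0409, -0.1261, 1.4896, 0.053, 1.2382, -1.5699]
tool_pos [0.5333, 0.0424, 0.4726]
ee_rot [3.0806, 0.5392, 3.0795]
wrist_force [0.1411, 0.1113, -4.1173]
width 0.0098
finger_force 29.9925
(array([0.6261, 0.0477, 0.3184]), array([[-0.856,  0.031,  0.515],
       [ 0.053,  0.998,  0.029],
       [-0.513,  0.052, -0.857]]))
[251.65566154 151.47639233]
[245.62601798 164.74359183]
```

View pics/c6.png

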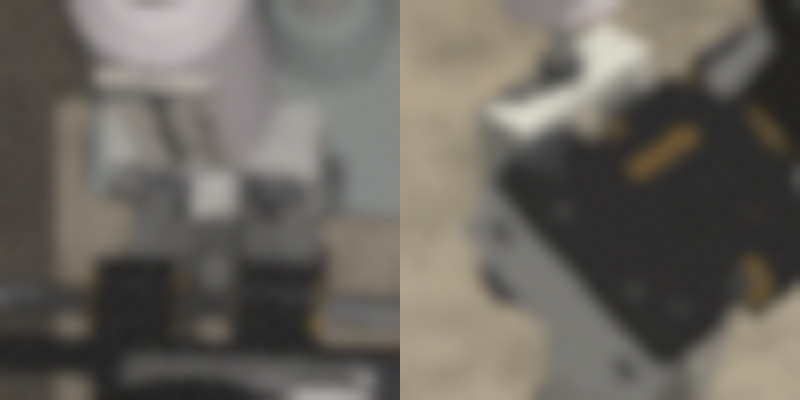

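>>> apply_moves --moves '[[[-0.017,0,0.01,0,1],[-0.035,0,0.02,0,1],[-0.05,0,0.03,0,1],[-0.068,0,0.041,0,1],[-0.068,0,0.041,0,1]]]'

```text
time: 15.48
tool_pos: [0.5371, 0.0423, 0.4726]
ee_rot: [3.081, 0.539, 3.08]
wrist_force: [0.0, -0.5, -3.3]
width: 0.0097
finger_force: 30.0
```

```bash
python3 -c "
from h import *
st();print(gp())"
```

```text
time 15.475
joint_positions [-0.0408, -0.1176, 1.4821, 0.053, 1.2372, -1.5699]
tool_pos [0.5371, 0.0423, 0.4726]
ee_rot [3.0807, 0.5394, 3.0796]
wrist_force [0.0308, -0.4838, -3.2985]
width 0.0097
finger_force 29.9926
(array([0.6299, 0.0475, 0.3185]), array([[-0.856,  0.031,  0.515],
       [ 0.053,  0.998,  0.029],
       [-0.514,  0.052, -0.856]]))
```

No contact yet; I go on in 1 mm steps.

>>> apply_moves --moves '[[[-0.017,0,0.01,0,1],[-0.035,0,0.02,0,1],[-0.05,0,0.03,0,1],[-0.05,0,0.03,0,1]]]'

```text
time: 15.98
tool_pos: [0.539, 0.0421, 0.4726]
ee_rot: [3.082, 0.536, 3.08]
wrist_force: [-8.7, -0.8, -0.9]
width: 0.0096
finger_force: 30.0
```

>>> apply_moves --moves '[[[-0.017,0,0.01,0,1],[-0.035,0,0.02,0,1],[-0.05,0,0.03,0,1],[-0.05,0,0.03,0,1]]]'

```text
time: 16.48
tool_pos: [0.5408, 0.0421, 0.4718]
ee_rot: [3.082, 0.531, 3.08]
wrist_force: [-15.6, -1.1, -0.3]
width: 0.01
finger_force: 30.0
```

Contact came at TCP x ≈ 0.538: the hook's back met the pin, just as measured. I back off and average the force while the link hangs freely from the hand.

>>> apply_moves --moves '[[[0.05,0,-0.03,0,1],[0.1,0,-0.06,0,1],[0.1,0,-0.06,0,1]]]'

```text
time: 16.85
tool_pos: [0.5371, 0.0424, 0.4729]
ee_rot: [3.08, 0.54, 3.079]
wrist_force: [0.6, -0.2, -2.9]
width: 0.0096
finger_force: 30.0
```

```bash
cat >> h.py <<'E'
def avg(n=12):
    F=[]
    for i in range(n):
        snapshot("top");F.append(telemetry.get_obs()['wrist_force'])
    F=np.array(F);print('F',F.mean(0).round(2),'se',(F.std(0)/n**.5).round(2))
E
python3 -c "
from h import *
avg();st();print(gp())"
```

```text
F [ 0.18  0.1  -3.03] se [0.14 0.12 0.1 ]
time 17.45
joint_positions [-0.0407, -0.1177, 1.482, 0.053, 1.2371, -1.5699]
tool_pos [0.5371, 0.0424, 0.4727]
ee_rot [3.0805, 0.5396, 3.0796]
wrist_force [-0.6959, 0.3072, -2.805]
width 0.0098
finger_force 30.0
(array([0.6299, 0.0476, 0.3186]), array([[-0.856,  0.031,  0.516],
       [ 0.053,  0.998,  0.029],
       [-0.514,  0.052, -0.856]]))
```

>>> apply_moves --moves '[[[0.031,-0.003,0.051,0,1],[0.062,-0.006,0.103,0,1],[0.093,-0.009,0.154,0,1],[0.124,-0.012,0.205,0,1],[0.154,-0.015,0.257,0,1],[0.154,-0.015,0.257,0,1]]]'

```text
time: 18.2
tool_pos: [0.537, 0.0422, 0.4572]
ee_rot: [3.081, 0.539, 3.08]
wrist_force: [0.2, -1.1, -3.7]
width: 0.0097
finger_force: 30.0
```

>>> apply_moves --moves '[[[0.01,0,0.017,0,1],[0.02,-0.002,0.034,0,1],[0.031,-0.003,0.051,0,1],[0.031,-0.003,0.051,0,1]]]'

```text
time: 18.7
tool_pos: [0.5371, 0.0424, 0.4548]
ee_rot: [3.081, 0.54, 3.08]
wrist_force: [1.1, -0.6, -2.9]
width: 0.0098
finger_force: 30.0
```

>>> apply_moves --moves '[[[0.01,0,0.017,0,1],[0.02,-0.002,0.034,0,1],[0.031,-0.003,0.051,0,1],[0.031,-0.003,0.051,0,1]]]'

```text
time: 19.2
tool_pos: [0.5371, 0.0424, 0.4522]
ee_rot: [3.081, 0.541, 3.079]
wrist_force: [0.3, -1.2, -1.3]
width: 0.0097
finger_force: 30.0
```

```bash
python3 -c "
from h import *
avg();st();print(gp())"
```

```text
F [ 1.15 -1.28 -0.45] se [0.15 0.18 0.11]
time 19.8
joint_positions [-0.0406, -0.1172, 1.5226, 0.0538, 1.1957, -1.5722]
tool_pos [0.5371, 0.0424, 0.4518]
ee_rot [3.0806, 0.54, 3.0796]
wrist_force [1.2532, -0.5535, -0.8362]
width 0.0098
finger_force 30.0002
(array([0.63  , 0.0476, 0.2977]), array([[-0.856,  0.031,  0.516],
       [ 0.053,  0.998,  0.029],
       [-0.514,  0.052, -0.856]]))
```

>>> apply_moves --moves '[[[0.005,-0.015,0.01,0,1],[0.01,-0.025,0.02,0,1],[0.02,-0.025,0.034,0,1],[0.02,-0.025,0.034,0,1]]]'

```text
time: 20.3
tool_pos: [0.537, 0.0415, 0.4497]
ee_rot: [3.08, 0.54, 3.08]
wrist_force: [1.1, 0.8, -0.3]
width: 0.0098
finger_force: 30.0
```

```bash
python3 -c "
from h import *
avg(16);st();print(gp())"
```

```text
F [ 1.38  1.56 -0.2 ] se [0.14 0.1  0.15]
time 21.1
joint_positions [-0.0432, -0.1174, 1.5269, 0.0553, 1.1921, -1.5751]
tool_pos [0.537, 0.0412, 0.4497]
ee_rot [3.0806, 0.5395, 3.0796]
wrist_force [1.9624, 1.7063, -1.2498]
width 0.0101
finger_force 30.0026
(array([0.6298, 0.0465, 0.2955]), array([[-0.856,  0.031,  0.516],
       [ 0.053,  0.998,  0.029],
       [-0.514,  0.052, -0.856]]))
```

>>> apply_moves --moves '[[[-0.006,0.006,0.01,0,1],[-0.012,0.012,0.019,0,1],[-0.012,0.012,0.019,0,1]]]'

```text
time: 21.48
tool_pos: [0.5379, 0.0415, 0.449]
ee_rot: [3.081, 0.539, 3.08]
wrist_force: [-1.1, -0.3, 1.1]
width: 0.0098
finger_force: 30.0
```

```bash
python3 -c "
from h import *
avg(16);st()"
```

```text
F [-1.67 -1.21 -0.04] se [0.12 0.09 0.09]
time 22.275
joint_positions [-0.0418, -0.1148, 1.5256, 0.0544, 1.1908, -1.5736]
tool_pos [0.5381, 0.0418, 0.4492]
ee_rot [3.0807, 0.5396, 3.0796]
wrist_force [-1.5992, -0.5361, 0.3761]
width 0.0101
finger_force 30.0004
```

>>> apply_moves --moves '[[[0.008,-0.006,-0.003,0,1],[0.008,-0.006,-0.003,0,1],[0.008,-0.006,-0.003,0,0.85],[0.008,-0.006,-0.003,0,0.85],[0.008,-0.006,-0.003,0,0.8],[0.008,-0.006,-0.003,0,0.8]]]'

```text
time: 23.02
tool_pos: [0.5376, 0.0416, 0.4491]
ee_rot: [3.08, 0.54, 3.08]
wrist_force: [-0.0, 0.2, 0.0]
width: 0.0185
finger_force: 0.0
```

```bash
python3 - <<'E'
from h import *
avg(8);st()
S=grab("scene");T=grab("top")
a=np.hstack([crop(T["image"],210,120,80,100,5),crop(S["image"],210,115,80,100,5)])
cv2.imwrite("pics/c7.png",a[:,:,::-1])
E
```

```text
F [-0.03  0.08 -0.04] se [0.13 0.11 0.17]
time 23.425
joint_positions [-0.0424, -0.1159, 1.5267, 0.0549, 1.1909, -1.5743]
tool_pos [0.5376, 0.0416, 0.4491]
ee_rot [3.0805, 0.5395, 3.0796]
wrist_force [0.6974, 0.2767, -0.6152]
width 0.019
finger_force 0.0
```

>>> apply_moves --moves '[[[0,0,0,0,0.7],[0,0,0,0,0.6],[0,0,0,0,0.5],[0,0,-0.3,0,0.4],[0,0,-0.8,0,0.2],[0,0,-1.6,0,0],[0,0,-2.4,0,0],[0,0,-2.8,-0.5,0],[0,0,-2.8,-0.5,0]]]'

```text
time: 24.65
tool_pos: [0.464, 0.0375, 0.5727]
ee_rot: [3.133, 0.549, -3.103]
wrist_force: [1.3, -0.2, -0.1]
width: 0.0938
finger_force: 0.0
```

```bash
python3 - <<'E'
from h import *
st();print(to([.584,-.2755,.071],.1),gp())
S=grab("scene");T=grab("top")
a=np.hstack([crop(T["image"],210,120,80,100,5),crop(S["image"],210,115,80,100,5)])
cv2.imwrite("pics/c7.png",a[:,:,::-1])
for z in(.345,.34):print([proj(s,[.646,.046,z]).round(1) for s in(T,S)])
print([proj(s,[.646,.046,.208]).round(1) for s in(T,S)])
E
```

```text
time 24.65
joint_positions [-0.061, -0.2576, 1.402, 0.0609, 1.4509, -1.6634]
tool_pos [0.464, 0.0375, 0.5727]
ee_rot [3.1332, 0.5495, -3.1027]
wrist_force [1.3047, -0.1686, -0.1309]
width 0.0938
finger_force 0.0
[ 3.4  -6.43  4.03] (array([0.5579, 0.0427, 0.4192]), array([[-0.852, -0.043,  0.521],
       [-0.033,  0.999,  0.029],
       [-0.522,  0.007, -0.853]]))
[array([251.7, 151.5]), array([245.6, 164.7])]
[array([251.8, 152. ]), array([245.7, 166.5])]
[array([256. , 163.2]), array([247.8, 208.1])]
```

View pics/c7.png

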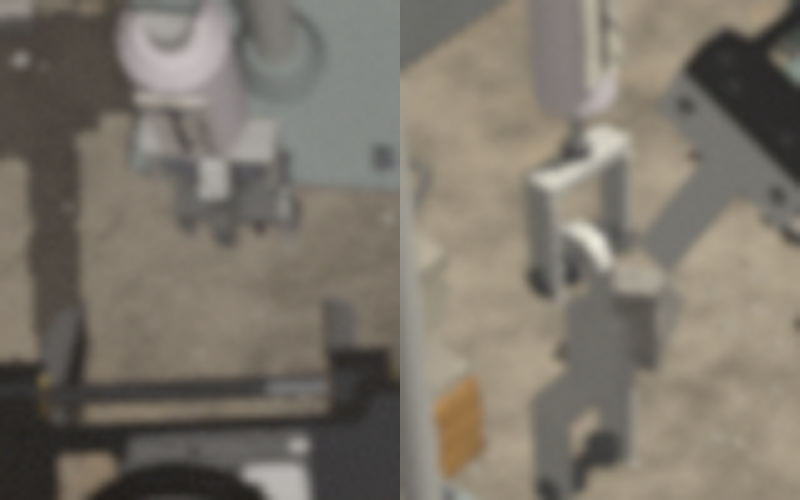

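The link hangs plumb from the balance pin (scene crop: hook over the pin ≈(247,162), lower pin ≈(248,209), as predicted). On to the weight.

>>> apply_moves --moves '[[[0.5,-1,0.6,0,0],[1,-2,1.2,0,0],[1.6,-3,1.9,0,0],[2.2,-4.2,2.6,0,0],[2.8,-5.3,3.3,0,0],[3.4,-6.4,4,0,0],[3.4,-6.43,4.03,0,0],[3.4,-6.43,4.03,0,0],[3.4,-6.43,4.03,0,0],[3.4,-6.43,4.03,0,0]]]'

```text
time: 26.0
tool_pos: [0.4386, -0.2827, 0.3078]
ee_rot: [3.135, 0.544, -3.099]
wrist_force: [0.5, 0.9, 0.0]
width: 0.0936
finger_force: 0.0
```

```bash
python3 -c "
from h import *
st();print(to([.584,-.2755,.071]),gp())"
```

```text
time 26.0
joint_positions [-0.7959, -0.0574, 1.756, 0.4508, 1.1069, -2.5461]
tool_pos [0.4386, -0.2827, 0.3078]
ee_rot [3.1346, 0.5444, -3.0995]
wrist_force [0.4898, 0.9349, 0.0314]
width 0.0936
finger_force 0.0
[-0.04 -0.02  1.96] (array([ 0.5317, -0.2775,  0.1538]), array([[-0.855, -0.046,  0.517],
       [-0.036,  0.999,  0.029],
       [-0.518,  0.006, -0.855]]))
```

>>> apply_moves --moves '[[[0,0,0.7,0,0],[-0.02,-0.02,1.4,0,0],[-0.04,-0.02,1.96,0,0],[-0.04,-0.02,1.96,0,0.4],[-0.04,-0.02,1.96,0,1],[-0.04,-0.02,1.96,0,1],[-0.04,-0.02,1.96,0,1],[-0.04,-0.02,1.96,0,1],[-0.04,-0.02,1.96,0,1],[-0.04,-0.02,1.96,0,1]]]'

```text
time: 27.25
tool_pos: [0.4903, -0.2818, 0.2234]
ee_rot: [3.133, 0.542, -3.102]
wrist_force: [-0.4, 0.1, -1.1]
width: 0.0273
finger_force: 0.0
```

>>> apply_moves --moves '[[[0,0,0,0,1],[0,0,0,0,1],[0,0,0,0,1],[0,0,0,0,1],[0,0,0,0,1]]]'

```text
time: 27.88
tool_pos: [0.4904, -0.2818, 0.2235]
ee_rot: [3.134, 0.543, -3.102]
wrist_force: [-0.0, -1.0, -0.5]
width: 0.0098
finger_force: 30.0
```

```bash
python3 - <<'E'
from h import *
st();print(gp())
S=grab("scene");T=grab("top")
a=np.hstack([crop(T["image"],345,160,50,50,8),crop(S["image"],295,165,50,50,8)])
b=np.hstack([crop(T["image"],240,140,40,25,10),crop(S["image"],228,195,40,25,10)])
cv2.imwrite("pics/c8.png",np.vstack([a[:340],b])[:,:,::-1])
E
```

```text
time 27.875
joint_positions [-0.7198, 0.1156, 1.7587, 0.4727, 0.9173, -2.557]
tool_pos [0.4904, -0.2818, 0.2235]
ee_rot [3.1336, 0.5427, -3.1017]
wrist_force [-0.0055, -0.9985, -0.4555]
width 0.0098
finger_force 29.9796
(array([ 0.5832, -0.2767,  0.0693]), array([[-0.856, -0.044,  0.516],
       [-0.034,  0.999,  0.029],
       [-0.516,  0.007, -0.856]]))
```

View pics/c8.png

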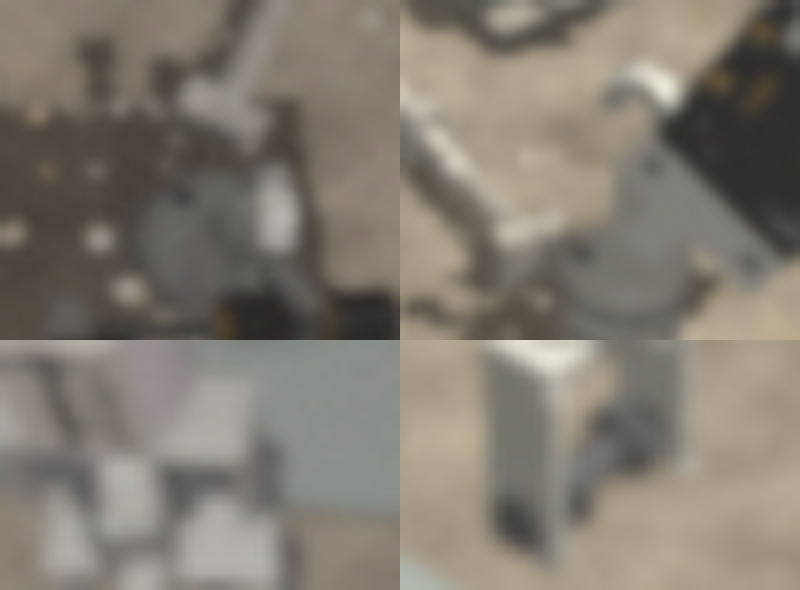

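The weight is gripped; its hook is at top px ≈(379.7,186.2). I regrip slightly lower and further back, so the hand's body clears the hanging link's shank.

>>> apply_moves --moves '[[[0,0,0,0,0.8],[0,0,0,0,0.8],[0.04,0,0.01,0,0.8],[0.08,0,0.02,0,0.8],[0.08,0,0.02,0,1],[0.08,0,0.02,0,1],[0.08,0,0.02,0,1],[0.08,0,0.02,0,1]]]'

```text
time: 28.98
tool_pos: [0.4874, -0.2818, 0.2203]
ee_rot: [3.133, 0.542, -3.102]
wrist_force: [-0.8, -0.1, -0.8]
width: 0.0099
finger_force: 30.0
```

```bash
python3 -c "
from h import *
st();g,_=gp();print(g,to(g+[0,0,.04]),to(g+[0,0,.12]))"
```

```text
time 28.975
joint_positions [-0.7238, 0.1142, 1.7672, 0.4763, 0.9133, -2.5652]
tool_pos [0.4874, -0.2818, 0.2203]
ee_rot [3.1332, 0.5422, -3.1017]
wrist_force [-0.796, -0.0754, -0.7626]
width 0.0099
finger_force 29.9927
[ 0.5801 -0.2766  0.0662] [-0.41  0.01 -0.69] [-1.24  0.02 -2.06]
```

>>> apply_moves --moves '[[[-0.05,0,-0.09,0,1],[-0.15,0,-0.25,0,1],[-0.3,0,-0.5,0,1],[-0.6,0.01,-1,0,1],[-0.9,0.01,-1.5,0,1],[-1.24,0.02,-2.06,0.2,1],[-1.24,0.02,-2.06,0.5,1],[-1.24,0.02,-2.06,0.5,1],[-1.24,0.02,-2.06,0.5,1]]]'

```text
time: 30.1
tool_pos: [0.4871, -0.2815, 0.3402]
ee_rot: [3.08, 0.538, 3.08]
wrist_force: [0.6, -0.6, -4.3]
width: 0.0097
finger_force: 30.0
```

```bash
python3 -c "
from h import *
avg(10);st();g,_=gp();print(g)
# seat offset at grip: (.598-.5801, .0005, .116-.0662) rotated by the 5 deg turn
a=np.array([.516,.029,-.856]);off=Ro.from_rotvec(a*np.radians(5)).apply([.0179,.0007,.0498]);print('off',off)
G=np.array([.646-.055,.0445,.222])-off
print(G,to(G),to(G+[-.04,0,0]))"
```

```text
F [ 0.21  0.17 -4.78] se [0.2  0.12 0.18]
time 30.6
joint_positions [-0.7237, 0.0078, 1.6246, 0.4115, 1.1385, -2.3531]
tool_pos [0.4873, -0.2817, 0.3406]
ee_rot [3.0805, 0.5394, 3.0796]
wrist_force [0.6571, 0.3667, -3.7478]
width 0.0101
finger_force 29.9962
[ 0.5801 -0.2765  0.1865]
off [ 0.01794446 -0.00288141  0.04970547]
[0.57305554 0.04738141 0.17229453] [0.61 6.45 0.36] [ 1.3   6.42 -0.05]
```

>>> apply_moves --moves '[[[0.04,0.4,0,0,1],[0.1,1.2,0.05,0,1],[0.2,2.2,0.1,0,1],[0.3,3.2,0.2,0,1],[0.4,4.2,0.25,0,1],[0.5,5.2,0.3,0,1],[0.57,5.9,0.33,0,1],[0.6,6.3,0.36,0,1],[0.61,6.45,0.36,0,1],[0.61,6.45,0.36,0,1]]]'

```text
time: 31.85
tool_pos: [0.48, 0.0429, 0.3265]
ee_rot: [3.08, 0.539, 3.081]
wrist_force: [-0.2, 0.0, -5.4]
width: 0.0099
finger_force: 30.0
```

```bash
python3 - <<'E'
from h import *
st();g,R=gp();print(g,R)
off=np.array([.0179,-.0029,.0497]);print('seat',g+off)
T=grab("top");S=grab("scene")
for s,n in((T,"t"),(S,"s")):
    print(n,'seat',proj(s,g+off).round(1),'hooktop',proj(s,g+off+[0,0,.014]).round(1),'pin',proj(s,[.646,.0445,.208]).round(1))
# rows of brightness near the hook in top view
x,y=proj(T,g+off+[0,0,.014]).round().astype(int);gr=cv2.cvtColor(T["image"],cv2.COLOR_RGB2GRAY)
print(x-10,y-12);print(gr[y-12:y+12,x-10:x+11])
E
```

```text
time 31.85
joint_positions [-0.0455, -0.2056, 1.8474, 0.0653, 0.9607, -1.5948]
tool_pos [0.48, 0.0429, 0.3265]
ee_rot [3.0801, 0.5393, 3.0805]
wrist_force [-0.174, 0.0254, -5.3594]
width 0.0099
finger_force 29.9961
[0.5727 0.0483 0.1724] [[-0.856  0.029  0.515]
 [ 0.052  0.998  0.03 ]
 [-0.514  0.053 -0.856]]
seat [0.5906 0.0454 0.2221]
t seat [255.8 184.6] hooktop [255.4 183.9] pin [256.6 163.2]
s seat [265.6 212.5] hooktop [265.5 208.3] pin [248.1 207.7]
245 172
[[ 69  68  69  71  69  70  70  70  70  70  71  70  70  72  74  74  74  71
   71  68  69]
 [ 70  71  70  68  68  69  70  70  71  74  72  71  72  72  72  72  72  72
   69  68  67]
 [ 71  69  70  70  70  73  71  71  71  71  72  71  72  71  70  73  72  70
   67  66  68]
 [ 69  69  68  70  71  72  72  70  70  70  71  71  71  69  70  69  71  69
   67  64  66]
 [ 69  71  69  70  72  71  70  70  71  71  72  71  71  71  70  69  67  67
   65  65  67]
 [ 72  72  72  71  69  72  71  72  72  78  81  79  75  74  71  68  68  65
   64  63  64]
 [ 71  74  72  72  69  69  70  75  80  91  97  94  91  87  82  77  72  69
   65  64  66]
 [ 72  7
[... 805 characters left out ...]
2  96  94  96  94  95 114 140 155 158 155 134 104  93  93  95
   96  93  93]
 [112 112 104  97  93  92  90  92 109 134 147 152 148 129 101  90  91  93
   94  94  91]
 [111 111 105  95  92  90  88  88  99 115 126 131 130 114  94  89  89  92
   93  91  91]
 [112 113 107  96  91  90  88  87  87  93  98 100 101  92  86  85  88  92
   92  91  91]
 [113 115 111 102  93  90  88  86  85  87  91  91  88  80  80  85  89  89
   92  89  91]
 [115 116 114 106  95  89  87  84  83  87  93  95  90  81  81  87  90  88
   87  88  95]
 [113 114 111 103  92  88  87  84  81  87  94  97  91  82  82  85  89  88
   85  91 103]
 [103 102 102  96  88  80  80  77  75  82  90  92  87  78  77  81  82  82
   84  94 104]]
```

>>> apply_moves --moves '[[[-0.15,0,0.09,0,1],[-0.3,0,0.18,0,1],[-0.45,0.01,0.27,0,1],[-0.6,0.01,0.36,0,1],[-0.72,0.01,0.43,0,1],[-0.82,0.01,0.49,0,1],[-0.9,0.015,0.54,0,1],[-0.96,0.015,0.577,0,1],[-0.993,0.016,0.597,0,1],[-0.993,0.016,0.597,0,1]]]'

```text
time: 33.2
tool_pos: [0.5383, 0.0414, 0.3265]
ee_rot: [3.081, 0.539, 3.08]
wrist_force: [-0.5, 0.5, -4.9]
width: 0.0096
finger_force: 30.0
```

```bash
python3 - <<'E'
from h import *
avg(12);st();g,R=gp();print('seat',g+np.array([.0179,-.0029,.0497]))
E
```

```text
F [ 0.06 -0.19 -4.74] se [0.13 0.2  0.18]
time 33.8
joint_positions [-0.0427, -0.0686, 1.7276, 0.0632, 0.943, -1.5913]
tool_pos [0.5383, 0.0414, 0.3265]
ee_rot [3.0805, 0.5396, 3.0795]
wrist_force [-0.598, 0.327, -5.4973]
width 0.0097
finger_force 29.9962
seat [0.649  0.0437 0.2221]
```

>>> apply_moves --moves '[[[0.021,-0.002,0.034,0,1],[0.041,-0.004,0.068,0,1],[0.062,-0.006,0.103,0,1],[0.082,-0.008,0.137,0,1],[0.103,-0.01,0.171,0,1],[0.115,-0.011,0.192,0,1],[0.128,-0.012,0.212,0,1],[0.14,-0.013,0.233,0,1],[0.153,-0.015,0.254,0,1],[0.165,-0.016,0.274,0,1]]]'

```text
time: 35.05
tool_pos: [0.5383, 0.0414, 0.3104]
ee_rot: [3.081, 0.54, 3.08]
wrist_force: [-0.8, -0.4, -4.7]
width: 0.0101
finger_force: 30.0
```

```bash
python3 - <<'E'
from h import *
avg(6);st();g,R=gp();print('seat',g+np.array([.0179,-.0029,.0497]))
E
```

```text
F [ 0.35  0.38 -5.06] se [0.16 0.14 0.2 ]
time 35.35
joint_positions [-0.0426, -0.0573, 1.7497, 0.0647, 0.9095, -1.5939]
tool_pos [0.5383, 0.0414, 0.3106]
ee_rot [3.0805, 0.5397, 3.0795]
wrist_force [0.297, 0.5333, -4.4867]
width 0.0098
finger_force 29.9962
seat [0.649  0.0438 0.2062]
```

>>> apply_moves --moves '[[[0.012,-0.001,0.02,0,1],[0.025,-0.002,0.041,0,1],[0.037,-0.004,0.062,0,1],[0.049,-0.005,0.082,0,1],[0.062,-0.006,0.103,0,1],[0.062,-0.006,0.103,0,1]]]'

```text
time: 36.1
tool_pos: [0.5383, 0.0415, 0.3045]
ee_rot: [3.081, 0.54, 3.08]
wrist_force: [0.1, -0.2, -3.9]
width: 0.0096
finger_force: 30.0
```

```bash
python3 - <<'E'
from h import *
avg(10);st();g,R=gp();print('seat',g+np.array([.0179,-.0029,.0497]))
E
```

```text
F [-0.05 -0.14 -3.53] se [0.17 0.19 0.13]
time 36.6
joint_positions [-0.0426, -0.0526, 1.7579, 0.0653, 0.8968, -1.5949]
tool_pos [0.5383, 0.0415, 0.3045]
ee_rot [3.0806, 0.5396, 3.0796]
wrist_force [0.4021, -0.6539, -3.5228]
width 0.0096
finger_force 29.9958
seat [0.649  0.0438 0.2001]
```

>>> apply_moves --moves '[[[0.015,-0.002,0.026,0,1],[0.031,-0.003,0.051,0,1],[0.046,-0.005,0.077,0,1],[0.062,-0.006,0.103,0,1],[0.077,-0.008,0.128,0,1],[0.093,-0.009,0.154,0,1],[0.108,-0.011,0.18,0,1],[0.124,-0.012,0.205,0,1],[0.139,-0.014,0.231,0,1],[0.154,-0.015,0.257,0,1]]]'

```text
time: 37.85
tool_pos: [0.5384, 0.0415, 0.2897]
ee_rot: [3.081, 0.54, 3.08]
wrist_force: [0.3, -0.1, -1.3]
width: 0.01
finger_force: 30.0
```

```bash
python3 - <<'E'
from h import *
avg(16);st();g,R=gp();print('seat',g+np.array([.0179,-.0029,.0497]))
E
```

```text
F [-0.23  0.16 -0.75] se [0.15 0.11 0.11]
time 38.65
joint_positions [-0.0425, -0.0402, 1.7773, 0.067, 0.865, -1.5976]
tool_pos [0.5383, 0.0415, 0.2895]
ee_rot [3.0806, 0.5396, 3.0796]
wrist_force [-0.4506, -0.3997, -0.3485]
width 0.0098
finger_force 29.9953
seat [0.649  0.0438 0.1851]
```

>>> apply_moves --moves '[[[0.012,-0.001,0.02,0,1],[0.025,-0.002,0.041,0,1],[0.037,-0.004,0.062,0,1],[0.037,-0.004,0.062,0,1]]]'

```text
time: 39.15
tool_pos: [0.5383, 0.0415, 0.2858]
ee_rot: [3.081, 0.54, 3.08]
wrist_force: [-0.5, -0.6, -0.3]
width: 0.0096
finger_force: 30.0
```

```bash
python3 - <<'E'
from h import *
avg(24);st()
E
```

```text
F [-0.07  0.12 -0.03] se [0.07 0.09 0.07]
time 40.35
joint_positions [-0.0426, -0.037, 1.7819, 0.0675, 0.8573, -1.5983]
tool_pos [0.5383, 0.0415, 0.2859]
ee_rot [3.0806, 0.5396, 3.0796]
wrist_force [-0.4862, -0.2076, -0.1931]
width 0.01
finger_force 29.9952
```

>>> apply_moves --moves '[[[0,0,0,0,0.8],[0,0,0,0,0.7],[0,0,0,0,0.6],[0,0,0,0,0.5],[0,0,0,0,0.4],[0,0,0,0,0.3],[0,0,0,0,0.3],[0,0,0,0,0.3]]]'

```text
time: 41.35
tool_pos: [0.5383, 0.0415, 0.2859]
ee_rot: [3.081, 0.54, 3.08]
wrist_force: [-1.6, -0.0, -0.2]
width: 0.0658
finger_force: 0.0
```

>>> apply_moves --moves '[[[0,0,-0.3,0,0.3],[0,0,-0.7,0,0.2],[0,0,-1.2,0,0.2],[0,0,-1.8,0,0.2],[0,0,-2.5,0,0.2],[0,0,-3.2,0,0.2],[0,0,-3.6,0,0.2],[0,0,-3.6,0,0.2],[0,0,-3.6,0,0.2],[0,0,-3.6,0,0.2]]]'

```text
time: 42.6
tool_pos: [0.4456, 0.0362, 0.4385]
ee_rot: [3.081, 0.537, 3.08]
wrist_force: [-0.4, -0.5, 0.2]
width: 0.0754
finger_force: 0.0
```

```bash
python3 - <<'E'
from h import *
import pickle
avg(4);st()
# stillness: scene differences over time, and the clevis bridge height by lower-pin / hook checks
a=snapshot("scene")["image"].astype(int)
for i in range(5):snapshot("top")
S=snapshot("scene");b=S["image"].astype(int)
d=abs(a-b).max(2);print('change in hanging area',d[120:270,225:275].max(),d[120:270,225:275].mean().round(2), 'all',d.mean().round(2))
D=.345-(3.03+4.76-2)/200
for n,X in(("drawpin",[.646,.0445,D]),("linkpin",[.646,.0445,D-.132]),("weightbase",[.646,.0445,D-.248])):print(n,proj(S,X).round(1))
cv2.imwrite("pics/final.png",S["image"][:,:,::-1])
E
```

```text
F [-0.25 -0.23  0.27] se [0.12 0.22 0.15]
time 42.8
joint_positions [-0.0676, -0.3287, 1.7175, 0.0682, 1.2159, -1.5994]
tool_pos [0.4457, 0.0362, 0.4392]
ee_rot [3.0806, 0.538, 3.0796]
wrist_force [0.0028, 0.4038, 0.1033]
width 0.0754
finger_force 0.0
change in hanging area 18 1.04 all 1.07
drawpin [246.5 174.2]
linkpin [248.5 214.6]
weightbase [250.  245.5]
```

>>> apply_moves --moves '[[[0,0,0,0,0.2],[0,0,0,0,0.2],[0,0,0,0,0.2],[0,0,0,0,0.2],[0,0,0,0,0.2],[0,0,0,0,0.2],[0,0,0,0,0.2],[0,0,0,0,0.2],[0,0,0,0,0.2],[0,0,0,0,0.2]]]'

```text
time: 44.4
tool_pos: [0.4455, 0.0362, 0.44]
ee_rot: [3.081, 0.54, 3.08]
wrist_force: [0.3, -0.2, 0.1]
width: 0.0753
finger_force: 0.0
```

```bash
python3 - <<'E'
from h import *
import pickle
I0=pickle.load(open("scene0.pkl","rb"))["image"].astype(int)
fr=[]
for i in range(8):
    fr.append(snapshot("scene")["image"].astype(int))
F=np.array(fr);sd=F.std(0).max(2)
print('temporal sd hang',sd[130:260,230:272].max().round(1),'elsewhere',sd[280:400,20:200].max().round(1))
d=(abs(F.mean(0)-I0).max(2)>25)
for y in range(140,264,4):print(y,''.join('#' if v else '.' for v in d[y,215:300]))
E
```

```text
temporal sd hang 2.2 elsewhere 1.6
140 ................................#########............................................
144 .........................#######.####................................................
148 ........................#######...######.............................................
152 ....................#####...###..########............................................
156 ....................##################...............................................
160 .....................###############.................................................
164 ..........................###########................................................
168 ....................####...#######.######..........................................#.
172 ............................###.#####.###.....................................#######
176 .....................#####.#######.####..........................######.#############
180 .....................#####..###...#####......................###############........#
184 ............................###########..................##############
[... 1024 characters left out ...]
.............####..########...........................................
236 .........................############..####..........................................
240 .........................#######..##########.........................................
244 ..........................##################.........................................
248 ##########................#################..........................................
252 ########.##########..................................................................
256 #############################........................................................
260 .....##########################......................................................
```

The picture differences show the link and the weight hanging at the predicted places (weight base ≈(250,246)) and still. Handing in.

```bash
python3 -c "
from bench import ticket
print(ticket.close_job())"
```

```text
the job is handed in; nothing more can be done
None
```

The link hangs from the balance and the counterweight from the link, both let go of and still by the last pictures; by wrist force the counterweight weighs about 4.8 N (0.49 kg), and the job was handed in at about 45 s (no verdict shown).

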